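Hand over the dish with the agate ball, handle first

TASK

Someone is waiting across the bench for the small white dish with the side handle and the polished stone ball loose in it. First take away the tall drill core that stands right beside it and set it down in the buff tub without dropping it; then take the dish round its bowl, lift it and, keeping it level and the ball untouched in its middle, turn it about a quarter turn so that the handle points away from you, square to the far edge of the black bench pad. Finish still holding it there by the bowl, handle free, over the middle of the pad and about a hand's breadth (100 mm) up, and leave everything else where it is.

Things in the scene. Friction and masses are not known exactly. Their poses are not given: they have to be found in the camera images.
- dish: white porcelain dish with one side handle, 90 g: round bowl 60 mm outside diameter, 32 mm high, outside upright from 10 mm up to the rim, wall 3.5 mm, floor gently dished. Stands on the bench, handle pointing to the robot's left (within 20 deg). Origin: centre of the underside; z up; +x from the centre along the handle
- dish_handle: the dish's handle, rigidly part of it (same origin and axes as dish): a round bar 13 to 15 mm thick from 28 to 86 mm from the bowl's axis, its own axis 23 mm above the underside
- dish_centre (a point): lowest point of the dish's hollow, 5 mm above the underside, on the bowl's axis
- handle_tip (a point): free end of the dish's handle, 86 mm from the bowl's axis
- ball: polished brown stone ball, 22 mm diameter, 15 g, loose in the middle of the dish; it rolls if the dish is tilted or jerked. Its top is about 27 mm above the dish's underside, below the rim. The origin is on its surface: use ball_center
- ball_center (a point): centre of the ball
- core: speckled grey drill core, an upright stone cylinder 47.6 mm diameter and 80 mm high, about 0.4 kg, standing on the bench 14 to 22 mm clear of the bowl, about square to the handle, on the bowl's side that lies away from the robot, where a finger has to go. Origin: centre of its underside, z up along its axis
- core_mid (a point): middle of the drill core's axis, 40 mm above its underside
- tub: buff plastic tub, fixed, open on top, 270 (x) x 190 (y) x 70 mm high, walls and floor 5 mm; origin under its centre, +x is its end away from the robot. Gravel lies in it, up to about 30 mm high, at the -x end only (x below -45 mm); the rest of its floor is bare. It stands to the left or to the right
- tub_floor (a point): point on the bare floor of the tub, 40 mm from the tub's centre towards +x, 5 mm above the bench
- pad: black rubber bench pad, fixed, 160 x 160 mm square, 3 mm thick, the place of the person waiting; origin under its centre, +x points away from the robot to the pad's far edge, square to that edge
- sieves: fixed stack of three round brass test sieves, 205 across and 116 high (mm); origin at its foot centre. Leave alone
- plain_dish: empty white porcelain dish WITHOUT a handle, 70 across, 26 high (mm); origin under its centre. Bystander, leave alone
- core_stub: short thin piece of drill core, 36 diameter, 35 high (mm), upright; origin under its centre. Bystander, leave alone
- specimen: open paper box 70 x 55 x 20 mm with a mineral lump about 35 mm high in it. Bystander, leave alone
- vial: clear sample vial with a black cap, 23 diameter, 55 high (mm), upright. Bystander, leave alone
- loupe: small folded steel hand lens, 54 long, 14 high (mm), lying flat on the pad near its far left corner. Bystander, leave alone
Mind the look-alikes: they are no part of the job. Leave any purple look-alike of the core alone.

How it is judged:
By the outcome, as a careful person would: the job done as asked, in the order asked, and still so for the second after the job is handed in, while the arm keeps its last pose, push and grip.
It also fails if it takes over 67 s, if anything falls off the work surface, if the arm or the gripper's body presses on something with over 40 N, if the wrist force passes 120 N, or if a joint passes its speed limit or range.

ROBOT

A 6-joint arm with a two-finger parallel gripper is mounted at the origin on the work surface. World frame = base frame: x ahead of the robot, y to its left, z up, the work surface at z = 0. Lengths are in mm, angles in rad, forces in N, time in s.
With the tool pointing down it reaches from about 375 to 925 mm from the base axis. Payload 5.7 kg.
Tool frame: the origin (TCP) lies at the very end of the fingers, on their centre line; the grasp point (between the pads) lies 19 mm behind it; z points along the fingers, y is the direction in which the jaws open and shut (so a half turn about z gives the same grasp; the last joint's range is limited). The gripper opens to 88 mm and grips with 3 to 60 N. Pads are 20 mm wide; open, the fingers measure 115 mm over their backs; the gripper's body (75 mm by 178 mm) begins 61 mm behind the grasp point.
Start: joints at [1.083, 0.359, 1.51, -0, 1.272, -0.115], TCP at [218.525, 558.757, 222.623] pointing down, gripper open.
Joint ranges: [-2.97, 2.97], [-1.01, 2.36], [0.21, 2.38], [-0.96, 4.11], [0.2, 2.71], [-2.98, 2.98]. Speed limits (rad/s): [2.39, 2.39, 3.14, 3.14, 3.14, 3.14].

INTERFACE

Orientations are given as a unit quaternion [x, y, z, w].
In Python, from cell import status, optics, arm gives the robot as it stands.
- The arm moves only by the shell command python3 -m creep 'ROWS' [FORCE]. ROWS is JSON, a list of rows, each a list of 7 numbers: the shift along the tool's x, y, z in cm, then the turn, a rotation vector about the tool's x, y, z in rad, then the gripper command: -1 is fully open, 1 is shut, values between are in proportion. In form: [[x, y, z, wx, wy, wz, gripper], ...]. A call has 1 to 8 rows; each row is the pose to reach, as a shift and turn from the pose commanded when the call began, along the tool's axes at that moment; what a row does not reach only later rows make up. A row lasts 1/10 s, in which the tool goes at most 50 mm and 8.59 degrees, less where a joint would pass 70% of its speed; a pose out of reach is approached as far as the arm can. A call with a gripper value outside its range is refused whole. The fingers move at their own pace and stop on an object; FORCE is the grip in N (left out, the last holds). Time passes only in rows, so rows that repeat a pose let the fingers close. It gives the time, the measured TCP pose, the force and the opening at its end, in the units of the state.
- status.get_state(): the state, without advancing time (a new reading comes with each control period).
- optics.snapshot(name): name is "side" or "top" or "wrist"; returns (picture, depth): 384x512x3 uint8, red, green, blue; 384x512 float32, mm along the optical axis (not along the pixel's ray), 0 where there is no reading.
- optics.calibration(name): a dict with "fx", "fy", "cx", "cy" (pixels), "R" (3x3) and "t" (3): a world point X has camera coordinates R X + t; the wrist camera has in their place "T_tool_cam" (4x4, takes a point from camera to tool coordinates, whose origin is the TCP and whose axes are the flange's). Camera axes: x right, y down, z forward; pixel columns grow to the right and rows downward; lengths in mm; the calibration is good to about 2 mm. A picture is of the moment at which its call begins: read the wrist's pose just before it. calibration takes no time and is no camera call.
- arm.close_job(): hands the job in, once; it reports no verdict.
The state is a dict: "time": time; "qpos": joint angles; "joint_velocities": joint speeds; "tau": joint torques, N m; "eef_pos": TCP position; "tool_rot": TCP orientation; "contact_force": force on the tool from outside, world axes, zero at the start; "wrist_torque": the same for the moment, N m; "gripper_width": finger opening in mm.
Only numpy, scipy, OpenCV 4.12 (cv2) and the standard library are available. Lean on these libraries where they do the work, as an engineer would, in place of code of your own. Each camera call takes 0.05 s, during which the arm holds its last target. There are 200 camera calls.

## Working session

There is one attempt and no reset: what is moved stays moved. The work goes in short steps, Python scripts to look and compute and a shell command to move; the robot and the scene stay as the last step left them, time stands still between calls to the robot, and variables do not carry over. Pictures are saved under pics/ and viewed, about 8 in all and at most 12, crops included, and the job is handed in when it is done.

```bash
mkdir -p pics; ls
python3 - <<'E'
from cell import status, optics, arm
import cv2, numpy as np
s=status.get_state(); print(s)
a=[]
for n in("top","side"):
    p,d=optics.snapshot(n); np.savez(f'pics/{n}0.npz',p=p,d=d)
    c=optics.calibration(n); print(n,c)
    a.append(p)
cv2.imwrite('pics/top0.png',cv2.resize(a[0][:,:,::-1],(800,600)))
cv2.imwrite('pics/side0.png',cv2.resize(a[1][:,:,::-1],(800,600)))
print(optics.calibration("wrist"))
E
```

```text
pics
{'time': 0.0, 'qpos': array([ 1.08290831e+00,  3.59481393e-01,  1.51145079e+00,  2.20415096e-05,
        1.27250109e+00, -1.15077761e-01]), 'joint_velocities': array([-0.00028892,  0.00026751, -0.00068152,  0.00049114, -0.00035025,
       -0.00104154]), 'tau': array([ 2.51406700e-04, -5.15363073e+01, -2.70726585e+01,  6.73079188e-02,
        3.46854434e-02, -1.51847003e-04]), 'eef_pos': array([218.19521694, 558.16307729, 221.81667637]), 'tool_rot': array([ 1.85330619e-01,  9.82675793e-01, -8.75674777e-04, -2.83329887e-04]), 'contact_force': array([ 0.53924459, -0.07681307,  0.99517219]), 'wrist_torque': array([-0.03223173,  0.01672408, -0.01741368]), 'gripper_width': 87.75991855856937}
top {'fx': 448.3641956165012, 'fy': 448.3641956165012, 'cx': 255.15336186672835, 'cy': 193.82160366447525, 'R': array([[ 0.01804748, -0.99983288, -0.00291609],
       [-0.97483548, -0.01694797, -0.22228036],
       [ 0.22219379,  0.00685431, -0.97497843]]), 't': array([   5.39718887,  569.63076836, 1338.07700945])}
side {'fx': 484.1140928903349, 'fy': 484.1140928903349, 'cx': 253.8113958737659, 'cy': 190.15669380877284, 'R': array([[-0.99755857, -0.06739906, -0.01828315],
       [-0.03894185,  0.75418651, -0.65550457],
       [ 0.0579693 , -0.65319222, -0.75496985]]), 't': array([ 556.57569936,   42.64397453, 1264.57540607])}
{'fx': 304.7582308839759, 'fy': 304.7582308839759, 'cx': 257.3852141324824, 'cy': 185.57880841428732, 'T_tool_cam': array([[-1.54716692e-04, -9.61109836e-01, -2.76166362e-01,
         7.55951480e+01],
       [ 9.99999929e-01, -5.37665480e-05, -3.73112504e-04,
         6.37411448e-01],
       [ 3.43753586e-04, -2.76166400e-01,  9.61109776e-01,
        -1.62964559e+02],
       [ 0.00000000e+00,  0.00000000e+00,  0.00000000e+00,
         1.00000000e+00]])}
```

View pics/top0.png

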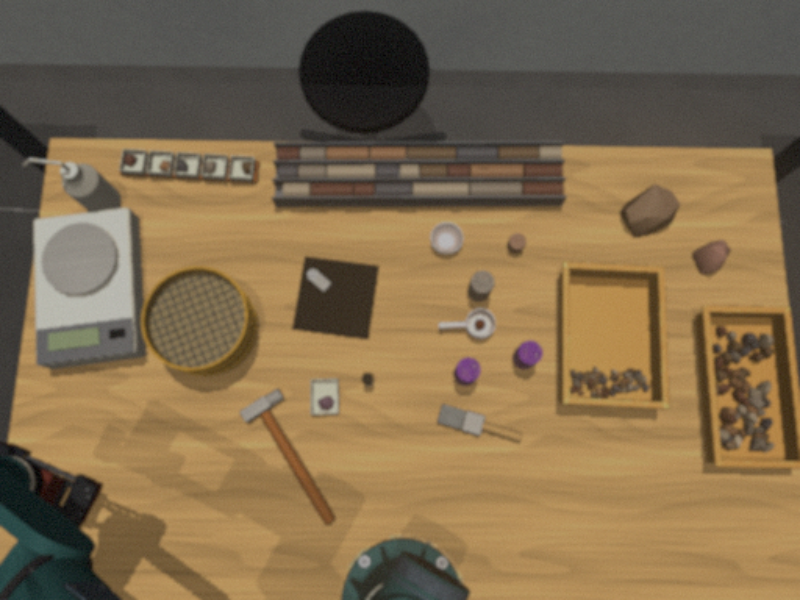

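View pics/side0.png

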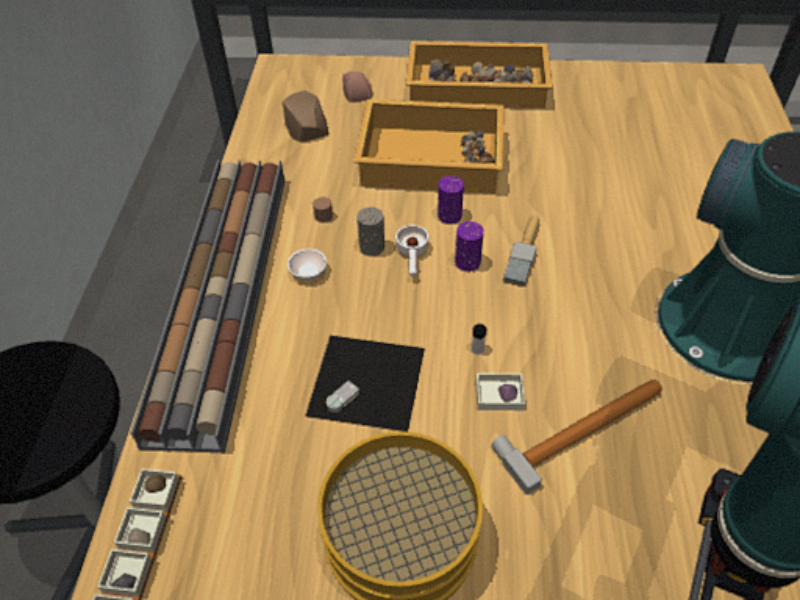

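The top view (800x600 scale) shows these candidates:
- **Dish:** handled dish with the ball at (480,324), handle tip at (440,326). The plain dish at (446,239) has no handle.
- **Core:** grey core at (481,285). The purple cores at (467,371) and (528,354) and the stub at (516,243) are look-alikes.
- **Tub:** tub at (613,335) with gravel only at its near end. The tub at (750,388) is gravelled all over, so I reject it.
- **Pad:** at (336,298), slightly turned.

Next I measure them.

```bash
cat > h.py <<'E'
import numpy as np, cv2
from cell import status, optics
from scipy.spatial.transform import Rotation as Ro
def cam(name,s=None):
    c=optics.calibration(name)
    if name!="wrist": return c,c['R'].T,-c['R'].T@c['t']
    Rt=Ro.from_quat(s['tool_rot']).as_matrix(); T=c['T_tool_cam']
    return c,Rt@T[:3,:3],Rt@T[:3,3]+s['eef_pos']
def dirs(c,A,uv):
    uv=np.asarray(uv,float); r=np.c_[(uv[:,0]-c['cx'])/c['fx'],(uv[:,1]-c['cy'])/c['fy'],np.ones(len(uv))]
    return r@A.T
def plane(cm,uv,z):
    c,A,o=cm; d=dirs(c,A,uv); return o+d*((z-o[2])/d[:,2])[:,None]
def cloud(cm,D):
    c,A,o=cm; v,u=np.indices(D.shape); d=dirs(c,A,np.c_[u.ravel(),v.ravel()])
    P=(o+d*D.reshape(-1,1)).reshape(*D.shape,3); P[D==0]=np.nan; return P
def pix(cm,X):
    c,A,o=cm; q=(np.atleast_2d(X)-o)@A; return np.c_[c['fx']*q[:,0]/q[:,2]+c['cx'],c['fy']*q[:,1]/q[:,2]+c['cy']]
E
python3 - <<'E'
from h import *
crops=[]
for n in("top","side"):
    z=np.load(f'pics/{n}0.npz'); p,D=z['p'],z['d']; cm=cam(n); P=cloud(cm,D); hsv=cv2.cvtColor(p,cv2.COLOR_RGB2HSV)
    Z=P[...,2]; v,u=np.indices(Z.shape)
    print(n,'bench z',np.nanmedian(Z[300:330,300:340]) if n=='top' else np.nanmedian(Z[260:280,160:200]))
    def near(u0,v0,r): return (abs(u-u0*.64)<r)&(abs(v-v0*.64)<r)
    core,dish,pad,tub=[(481,285),(470,324),(336,298),(613,335)] if n=='top' else [(371,230),(412,248),(366,382),(430,145)]
    m=near(*core,22)&(Z>72)&(Z<90); q=P[m]; print('core top',m.sum(),q.mean(0),np.ptp(q,0))
    H,S,V=cv2.split(hsv)
    m=(near(*dish,32)&(S<60)&(V>130)&(abs(P[...,2]-22)<25)).astype('u1')
    k,l,st,ce=cv2.connectedComponentsWithStats(m)
    for i in range(1,k):
        if st[i,4]>30:
            mm=l==i; q=P[mm]; r=q[q[:,2]>27]; print('white',st[i],ce[i]/.64,'rim bbox mid',(r.min(0)+r.max(0))/2,np.ptp(r,0))
            xy=plane(cm,np.c_[u[mm],v[mm]],23)[:,:2]
            h=q; print(' y range',q[:,1].min(),q[:,1].max(),'x',q[:,0].min(),q[:,0].max())
    m=(near(*pad,45)&(V<60)).astype('u1'); m=cv2.morphologyEx(m,5 and cv2.MORPH_CLOSE,np.ones((9,9)))
    cs,_=cv2.findContours(m,0,1); c=max(cs,key=cv2.contourArea)
    w=plane(cm,c[:,0,:],3)[:,:2].astype('f4'); print('pad',cv2.minAreaRect(w))
    m=near(*tub,75)&(Z>62)&(Z<78); q=P[m][:,:2].astype('f4'); print('tub rim',len(q),cv2.minAreaRect(q))
    m=near(*tub,75)&(Z>-5)&(Z<14); 
    x0,y0=(255,130) if n=='top' else (150,100)
    crops.append(cv2.resize(p[y0:y0+150,x0:x0+200,::-1],(800,600),interpolation=cv2.INTER_CUBIC))
cv2.imwrite('pics/crop1.png',cv2.resize(np.hstack(crops),(800,300)))
E
```

```text
top bench z -0.02284707599437752
core top 179 [ 612.7789191  -150.622526     79.73217639] [44.62203054 44.46855991 13.60544558]
white [281 197  36  20 286] [472.80375874 323.57954545] rim bbox mid [ 539.89437207 -122.83227125   31.32223155] [ 58.59314867 111.56293804   8.29756514]
 y range -178.61374026380506 -67.05080222875975 x 510.597797734624 570.322377856684
pad ((593.9028930664062, 148.95008850097656), (148.9148712158203, 149.65151977539062), 83.37982940673828)
tub rim 1574 ((505.3484191894531, -447.0665588378906), (419.807373046875, 325.6434631347656), 73.04015350341797)
side bench z -0.04325680492485162
core top 183 [ 614.5495083  -143.51697413   78.74414907] [44.73273705 47.81991788 11.46155941]
white [253 144  22  32 229] [411.55158297 244.71888646] rim bbox mid [ 541.09288537 -121.28584491   31.40361512] [ 56.7486457  117.40023507   8.65558231]
 y range -205.71517980885153 -61.49889642381447 x 510.93199712280926 569.4672082195805
pad ((595.1114501953125, 151.61370849609375), (157.5002899169922, 157.4512176513672), 83.36802673339844)
tub rim 1372 ((550.6989135742188, -466.58148193359375), (701.2640380859375, 445.90899658203125), 74.77677917480469)
```

Run:
```python
from h import *
for n in("top","side"):
    z=np.load(f'pics/{n}0.npz'); p,D=z['p'],z['d']; cm=cam(n); H,S,V=cv2.split(cv2.cvtColor(p,cv2.COLOR_RGB2HSV)); P=cloud(cm,D)
    v,u=np.indices(D.shape)
    x0,y0,x1,y1=((355,165,428,262) if n=='top' else (225,62,325,125))
    reg=(u>x0)&(u<x1)&(v>y0)&(v<y1)
    m=(reg&(P[...,2]>63)&(P[...,2]<76)).astype('u1')
    k,l,st,ce=cv2.connectedComponentsWithStats(m); i=1+np.argmax(st[1:,4]); w=plane(cm,np.c_[u[l==i],v[l==i]],70)[:,:2]
    r=cv2.minAreaRect(w.astype('f4')); print(n,'tub',st[i],r)
    # dish white mask: rim points and handle points
    x0,y0,x1,y1=((278,190,320,224) if n=='top' else (250,142,278,182))
    m=(u>x0)&(u<x1)&(v>y0)&(v<y1)&(S<70)&(V>120)
    q=plane(cm,np.c_[u[m],v[m]],30)[:,:2]
    hd=q[q[:,1]>-108]; bw=q[q[:,1]<-120]
    print(' handle pts',len(hd),'tip y',hd[:,1].max(),'fit',np.polyfit(hd[:,1],hd[:,0],1),'bowl circle',cv2.minEnclosingCircle(bw.astype('f4')), bw.min(0),bw.max(0))
```

```text
top tub [ 360  167   68   95 1362] ((515.3602294921875, -411.3074951171875), (204.93775939941406, 285.4178466796875), 88.06057739257812)
 handle pts 56 tip y -67.3012758231475 fit [-5.39387689e-02  5.29127795e+02] bowl circle ((539.2517700195312, -150.25401306152344), 31.753314971923828) [ 508.0114736  -178.83758196] [ 569.78847359 -121.38391031]
side tub [226  64  96  45 981] ((516.7996215820312, -402.6846008300781), (209.4288787841797, 284.161865234375), 88.12447357177734)
 handle pts 65 tip y -57.03542190043299 fit [-4.31376107e-02  5.31584061e+02] bowl circle ((542.3453369140625, -145.7379913330078), 33.92070770263672) [ 510.15368825 -178.39798849] [ 570.25844549 -120.49213465]
```

View pics/crop1.png

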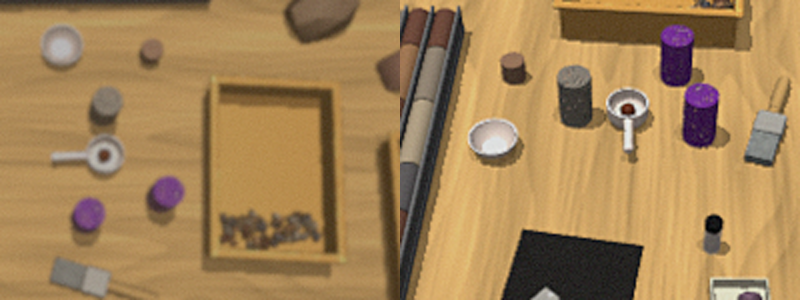

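The close crop confirms the choice. The handled dish with the ball is at crop (104,155), the grey core at (105,103) just behind it, and the tub with bare far floor at (275,165). I'm moving towards the core.

```bash
T='[-31,-25.6,0,0,0,0,-1]'
python3 -m creep '[[-31,-25.6,0,0,0,0,-1],[-31,-25.6,0,0,0,0,-1],[-31,-25.6,0,0,0,0,-1],[-31,-25.6,0,0,0,0,-1],[-31,-25.6,0,0,0,0,-1],[-31,-25.6,0,0,0,0,-1],[-31,-25.6,0,0,0,0,-1],[-31,-25.6,0,0,0,0,-1]]'
python3 - <<'E'
from h import *
for n in("top","side"):
    z=np.load(f'pics/{n}0.npz'); p,D=z['p'],z['d']; cm=cam(n); H,S,V=cv2.split(cv2.cvtColor(p,cv2.COLOR_RGB2HSV)); P=cloud(cm,D)
    m=((H>120)&(H<160)&(S>80)).astype('u1'); k,l,st,ce=cv2.connectedComponentsWithStats(m)
    for i in range(1,k):
        if st[i,4]>60:
            q=P[l==i]; t=q[q[:,2]>np.nanpercentile(q[:,2],97)-10]; print(n,st[i],'top z',np.nanpercentile(q[:,2],97),t.mean(0)[:2],np.ptp(t,0)[:2])
E
```

```text
time: 0.9
eef_pos: [413.3, 207.3, 222.6]
tool_rot: [0.185, 0.983, -0.0, -0.0]
contact_force: [1.7, 0.6, -0.2]
gripper_width: 87.6
top [331 219  15  15 169] top z 84.43000297807735 [ 471.62077353 -240.01725486] [40.05215585 40.83569351]
top [292 229  15  16 175] top z 84.38587939296247 [ 435.9834273  -119.77197179] [42.81051468 42.42795995]
side [280 112  17  31 436] top z 82.66314048550935 [ 473.99750216 -234.90275393] [46.03716911 50.60988471]
side [292 142  17  32 457] top z 81.7035545248025 [ 438.79647866 -113.9968936 ] [43.45641819 48.14866047]
```

```bash
python3 -m creep '[[-31,-25.3,0,0,0,0,-1],[-31,-25.3,0,0,0,0,-1],[-31,-25.3,0,0,0,0,-1],[-31,-25.3,0,0,0,0,-1],[-31,-25.3,0,0,0,0,-1],[-31,-25.3,0,0,0,0,-1],[-31,-25.3,0,0,0,0,-1],[-31,-25.3,0,0,0,0,-1]]' && python3 -m creep '[[-0.6,-0.5,-1,0,0,-0.373,-1],[-0.6,-0.5,-1,0,0,-0.373,-1],[-0.6,-0.5,-1,0,0,-0.373,-1],[-0.6,-0.5,-1,0,0,-0.373,-1],[-0.6,-0.5,-1,0,0,-0.373,-1]]'
cat > w.py <<'E'
import sys
from h import *
s=status.get_state(); p,D=optics.snapshot("wrist"); cm=cam("wrist",s); P=cloud(cm,D)
np.savez(f'pics/{sys.argv[1]}.npz',p=p,d=D,pos=s['eef_pos'],rot=s['tool_rot'])
cv2.imwrite(f'pics/{sys.argv[1]}.png',p[:,:,::-1])
E=Ro.from_quat(s['tool_rot']).as_matrix(); print('t',s['time'],'pos',s['eef_pos'],'yaw_y',np.degrees(np.arctan2(E[1,1],E[0,1])),'w',s['gripper_width'],s['contact_force'])
E
cat > t.py <<'E'
from w import *
Z=P[...,2]; X=P[...,0]; Y=P[...,1]; H,S,V=cv2.split(cv2.cvtColor(p,cv2.COLOR_RGB2HSV))
m=(Z>74)&(Z<86)&(np.hypot(X-613,Y+148)<45)&(S<90); 
if m.sum()>20:
    v,u=np.nonzero(m); q=plane(cm,np.c_[u,v],80)[:,:2]; print('core',m.sum(),cv2.minEnclosingCircle(q.astype('f4')),P[m].mean(0))
m=(Z>27)&(Z<38)&(np.hypot(X-540,Y+149)<50)&(S<90)&(V>100)
if m.sum()>20:
    v,u=np.nonzero(m); q=plane(cm,np.c_[u,v],30)[:,:2]; 
    r=q[q[:,1]<-130]; print('rim',m.sum(),cv2.minEnclosingCircle(r.astype('f4')),r.min(0),r.max(0))
E
python3 t.py wr1
```

```text
time: 1.7
eef_pos: [609.9, -141.1, 222.2]
tool_rot: [0.186, 0.983, 0.0, -0.0]
contact_force: [0.8, 1.5, -1.0]
gripper_width: 87.6
time: 2.2
eef_pos: [613.0, -145.9, 232.3]
tool_rot: [0.001, 1.0, 0.0, -0.0]
contact_force: [0.8, -0.2, -0.6]
gripper_width: 88.0
t 2.2 pos [ 612.96557468 -145.89204238  232.28414681] yaw_y 89.88947574056888 w 88.02649431160528 [ 0.83839515 -0.17381086 -0.55864542]
core 1512 ((613.4571533203125, -148.91094970703125), 24.083690643310547) [ 613.08881664 -149.01662575   80.85716565]
rim 588 ((540.1442260742188, -149.9002685546875), 30.093276977539062) [ 510.27053345 -179.34619685] [ 569.16014905 -130.50483923]
```

View pics/wr1.png

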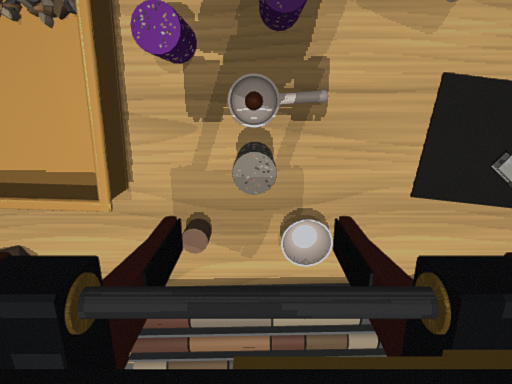

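The wrist view shows the core top at (254,172), the dish at (253,100) with its handle to the right at (325,97), and the stub and plain dish clear at (195,238) and (306,242). Core is at (613.3,-149), dish at (540,-150). Descending on the core, stopping short for a check of force, then gripping.

```bash
python3 -m creep '[[0,-0.3,5,0,0,0,-1],[0,-0.3,10,0,0,0,-1],[0,-0.3,14,0,0,0,-1],[0,-0.3,17,0,0,0,-1],[0,-0.3,19,0,0,0,-1],[0,-0.3,20,0,0,0,-1],[0,-0.3,20,0,0,0,-1]]' 45 && python3 -m creep '[[0,0,0,0,0,0,1],[0,0,0,0,0,0,1],[0,0,0,0,0,0,1],[0,0,0,0,0,0,1],[0,0,0,0,0,0,1],[0,0,0,0,0,0,1],[0,0,0,0,0,0,1],[0,0,0,0,0,0,1]]' 45
```

```text
time: 2.95
eef_pos: [612.3, -148.6, 31.4]
tool_rot: [0.0, 1.0, 0.0, -0.001]
contact_force: [0.3, 0.5, 0.7]
gripper_width: 88.0
time: 3.75
eef_pos: [613.5, -149.2, 33.1]
tool_rot: [-0.0, 1.0, -0.0, 0.0]
contact_force: [-0.4, 0.3, 4.1]
gripper_width: 47.3
```

```bash
python3 -m creep '[[0,0,-1,0,0,0,1],[0,0,-3,0,0,0,1],[0,0,-6,0,0,0,1],[0,0,-9.5,0,0,0,1],[0,0,-12,0,0,0,1],[0,0,-13,0,0,0,1],[0,0,-13,0,0,0,1]]' && python3 -m creep '[[0.4,-2,0,0,0,0,1],[1.1,-5,0,0,0,0,1],[2,-9,0,0,0,0,1],[2.9,-13,0,0,0,0,1],[3.8,-17,0,0,0,0,1],[4.6,-21,0,0,0,0,1],[5.3,-24,0,0,0,0,1],[5.7,-25.9,0,0,0,0,1]]'
python3 w.py wr2
python3 - <<'E'
from h import *
for n in("top","side"):
    p,D=optics.snapshot(n); np.savez(f'pics/{n}2.npz',p=p,d=D)
    cv2.imwrite(f'pics/{n}2.png',p[:,:,::-1])
a=cv2.imread('pics/wr2.png'); b=cv2.imread('pics/side2.png'); cv2.imwrite('pics/c2.png',cv2.resize(np.hstack([a,b]),(800,300)))
E
```

```text
time: 4.45
eef_pos: [613.9, -149.2, 163.8]
tool_rot: [-0.0, 1.0, -0.0, 0.001]
contact_force: [0.9, -0.8, -4.1]
gripper_width: 46.9
time: 5.25
eef_pos: [554.3, -409.7, 160.0]
tool_rot: [0.001, 1.0, 0.001, -0.002]
contact_force: [0.3, 0.1, -4.3]
gripper_width: 47.1
t 5.25 pos [ 554.32090453 -409.66661771  160.03402829] yaw_y 89.90316615391377 w 47.13311185274213 [ 0.32065037  0.13387338 -4.29244689]
```

View pics/c2.png

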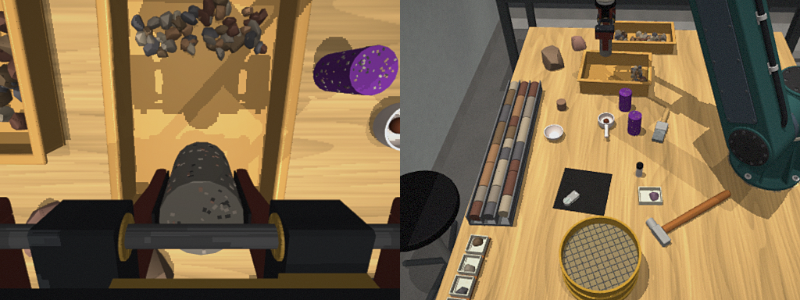

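Core held upright over the bare far part of the tub, between its walls; the gravel is at the near end (top of the wrist view) and the dish is undisturbed. Lowering.

```bash
python3 -m creep '[[0,0,1.5,0,0,0,1],[0,0,4.5,0,0,0,1],[0,0,7.5,0,0,0,1],[0,0,9.7,0,0,0,1],[0,0,11.0,0,0,0,1],[0,0,11.6,0,0,0,1],[0,0,12,0,0,0,1],[0,0,12,0,0,0,1]]' && python3 -m creep '[[0,0,0.1,0,0,0,1],[0,0,0.2,0,0,0,1],[0,0,0.2,0,0,0,1],[0,0,0.2,0,0,0,1]]'
```

```text
time: 6.2
eef_pos: [556.8, -408.0, 43.0]
tool_rot: [-0.0, 1.0, -0.0, 0.0]
contact_force: [0.3, -0.4, -4.1]
gripper_width: 47.1
time: 6.6
eef_pos: [556.4, -408.3, 41.1]
tool_rot: [-0.0, 1.0, -0.0, 0.0]
contact_force: [0.4, -0.3, -3.8]
gripper_width: 47.5
```

```bash
python3 -m creep '[[0,0,0.1,0,0,0,1],[0,0,0.2,0,0,0,1],[0,0,0.2,0,0,0,1],[0,0,0.2,0,0,0,1]]' && python3 -m creep '[[0,0,0.1,0,0,0,1],[0,0,0.1,0,0,0,1],[0,0,0.1,0,0,0,1]]'
```

```text
time: 7.0
eef_pos: [556.2, -408.0, 38.6]
tool_rot: [-0.0, 1.0, 0.0, -0.0]
contact_force: [-0.8, -0.3, -4.3]
gripper_width: 47.4
time: 7.3
eef_pos: [556.4, -408.2, 38.1]
tool_rot: [-0.0, 1.0, -0.0, 0.0]
contact_force: [-1.2, 1.1, 1.0]
gripper_width: 47.2
```

Floor contact: the weight is off the wrist. Release and retreat.

```bash
python3 -m creep '[[0,0,0,0,0,0,-0.1],[0,0,0,0,0,0,-0.2],[0,0,0,0,0,0,-0.4],[0,0,0,0,0,0,-0.7],[0,0,0,0,0,0,-1],[0,0,0,0,0,0,-1],[0,0,0,0,0,0,-1]]' && python3 -m creep '[[0,0,-2,0,0,0,-1],[0,0,-6,0,0,0,-1],[0,0,-11,0,0,0,-1],[0,0,-15,0,0,0,-1],[0,0,-18,0,0,0,-1],[0,0,-18,0,0,0,-1]]'
python3 w.py wr3
python3 - <<'E'
from h import *
z=np.load('pics/wr3.npz'); s=dict(eef_pos=z['pos'],tool_rot=z['rot']); P=cloud(cam('wrist',s),z['d'])
m=(np.hypot(P[...,0]-556,P[...,1]+408)<40)&(P[...,2]>60); q=P[m]; print('in tub',m.sum(),np.median(q,0),np.ptp(q,0))
E
```

```text
time: 8.0
eef_pos: [556.3, -408.1, 37.7]
tool_rot: [-0.0, 1.0, -0.0, -0.0]
contact_force: [-0.2, -0.2, 0.7]
gripper_width: 87.0
time: 8.6
eef_pos: [558.8, -410.2, 223.7]
tool_rot: [-0.0, 1.0, -0.003, 0.004]
contact_force: [0.1, -1.1, 1.0]
gripper_width: 87.8
t 8.6 pos [ 558.7752946  -410.19608853  223.65933261] yaw_y 90.0169615827221 w 87.84541450231602 [ 0.10300601 -1.10293059  1.01644806]
in tub 17568 [ 534.74052705 -405.32642775  322.40468044] [ 51.90219358  71.00961777 281.92845887]
```

```bash
python3 -m creep '[[1.6,5,0,0,0,0.15,-1],[1.6,10,0,0,0,0.3,-1],[1.6,15,0,0,0,0.45,-1],[1.6,20,0,0,0,0.6,-1],[1.6,24,0,0,0,0.75,-1],[1.6,25.8,0,0,0,0.9,-1],[1.6,25.8,0,0,0,1.04,-1],[1.6,25.8,0,0,0,1.18,-1]]' && python3 -m creep '[[0,0,1,0,0,0.077,-1],[0,0,2,0,0,0.077,-1],[0,0,2,0,0,0.077,-1],[0,0,2,0,0,0.077,-1]]'
python3 w.py wr4
python3 - <<'E'
from h import *
z=np.load('pics/wr4.npz'); p=z['p']; s=dict(eef_pos=z['pos'],tool_rot=z['rot']); cm=cam('wrist',s); P=cloud(cm,z['d'])
H,S,V=cv2.split(cv2.cvtColor(p,cv2.COLOR_RGB2HSV)); X,Y,Z=P[...,0],P[...,1],P[...,2]
m=(np.hypot(X-540,Y+150)<100)&(Z>12)&(Z<45)&(S<90)&(V>90)
v,u=np.nonzero(m); q=plane(cm,np.c_[u,v],32)[:,:2]
r=q[(q[:,1]<-130)&(np.hypot(q[:,0]-540,q[:,1]+150)<40)]; (cx,cy),R=cv2.minEnclosingCircle(r.astype('f4')); print('bowl',cx,cy,R,r.min(0),r.max(0))
q=plane(cm,np.c_[u,v],26)[:,:2]; h=q[(q[:,1]>cy+38)]; d=h-[cx,cy]; c=d.mean(0)
vx,vy,x0,y0=cv2.fitLine(h.astype('f4'),cv2.DIST_L2,0,.01,.01).ravel()
print('handle',len(h),'theta',np.degrees(np.arctan2(c[1],c[0])),'line',np.degrees(np.arctan2(vy,vx)),'tip r',np.hypot(*d.T).max())
b=(np.hypot(X-540,Y+150)<22)&(S>80)&(Z>8)&(Z<40); v,u=np.nonzero(b); q=plane(cm,np.c_[u,v],18)[:,:2]; print('ball',b.sum(),np.median(q,0))
pt,_=optics.snapshot('top'); cv2.imwrite('pics/c4.png',np.hstack([p[:,:,::-1],pt[:,:,::-1]])[:, :] if 0 else cv2.resize(np.hstack([p[:,:,::-1],pt[:,:,::-1]]),(800,300)))
E
```

```text
time: 9.45
eef_pos: [539.0, -148.4, 215.8]
tool_rot: [0.558, 0.83, -0.0, -0.002]
contact_force: [-0.3, -0.1, 0.1]
gripper_width: 87.7
time: 9.85
eef_pos: [539.5, -149.8, 196.6]
tool_rot: [0.587, 0.809, -0.0, -0.001]
contact_force: [0.3, 0.5, 0.2]
gripper_width: 88.1
t 9.85 pos [ 539.49675005 -149.84579783  196.58923533] yaw_y 18.075121604843815 w 88.09556239116448 [0.25304219 0.48510719 0.17386418]
bowl 539.7875366210938 -149.6825714111328 30.468685150146484 [ 510.71253236 -179.5271054 ] [ 570.10586276 -130.0796681 ]
handle 547 theta 93.46372912513606 line -86.06279 tip r 85.82429983394617
ball 247 [ 540.13093969 -149.62950394]
```

View pics/c4.png

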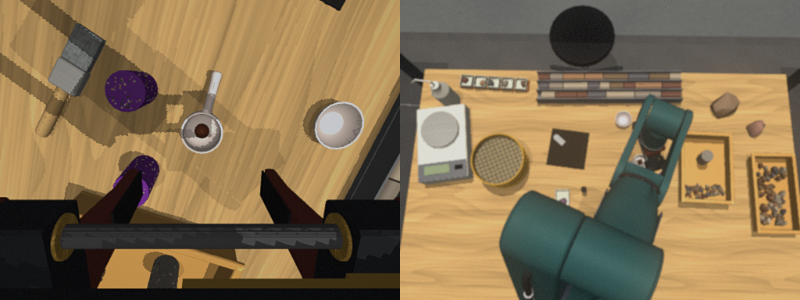

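Core stands upright in the tub at (705,157) in the top view. The dish with the ball is at (202,131) in the wrist view and both purple cores are clear of the fingers. Descending with the jaws at 18°, which keeps the gripper body between the purple cores.

```bash
python3 -m creep '[[0,0,4,0,0,0,-1],[0,0,8,0,0,0,-1],[0,0,12,0,0,0,-1],[0,0,15,0,0,0,-1],[0,0,17,0,0,0,-1],[0,0,18.3,0,0,0,-1],[0,0,18.9,0,0,0,-1],[0,0,18.9,0,0,0,-1]]' 8
python3 -m creep '[[0,0,0,0,0,0,-0.8],[0,0,0,0,0,0,-0.6],[0,0,0,0,0,0,-0.48],[0,0,0,0,0,0,-0.45],[0,0,0,0,0,0,-0.43],[0,0,0,0,0,0,-0.43]]' 8
```

```text
time: 10.75
eef_pos: [540.4, -150.2, 8.6]
tool_rot: [0.588, 0.809, -0.0, -0.0]
contact_force: [-0.4, -0.5, 1.3]
gripper_width: 87.6
time: 11.35
eef_pos: [540.3, -150.1, 8.8]
tool_rot: [0.588, 0.809, -0.0, 0.0]
contact_force: [0.6, 1.0, -0.3]
gripper_width: 63.0
```

```bash
python3 w.py wr5
python3 - <<'E'
from h import *
z=np.load('pics/wr5.npz'); p=z['p']; s=dict(eef_pos=z['pos'],tool_rot=z['rot']); cm=cam('wrist',s); P=cloud(cm,z['d'])
print(pix(cm,[540,-150,5]))
E
```

```text
t 11.35 pos [ 540.30433947 -150.09836747    8.81275613] yaw_y 17.992731462425688 w 62.995325486955394 [ 0.64097092  1.01795159 -0.3453479 ]
[[256.31386595 230.73350458]]
```

View pics/wr5.png

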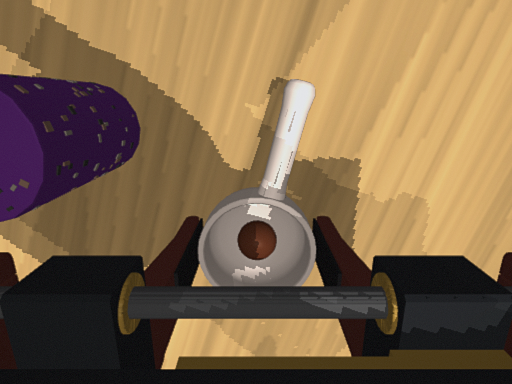

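Bowl at (257,243) is centred between the fingertips, ball at (257,240) in its middle, handle free at (297,90). Closing gently and raising the force.

```bash
python3 -m creep '[[0,0,0.2,0,0,0,-0.43],[0,0,0.2,0,0,0,-0.40],[0,0,0.2,0,0,0,-0.38],[0,0,0.2,0,0,0,-0.36],[0,0,0.2,0,0,0,-0.3],[0,0,0.2,0,0,0,0],[0,0,0.2,0,0,0,1],[0,0,0.2,0,0,0,1]]' 8 && python3 -m creep '[[0,0,0,0,0,0,1],[0,0,0,0,0,0,1],[0,0,0,0,0,0,1],[0,0,0,0,0,0,1]]' 18 && python3 -m creep '[[0,0,0,0,0,0,1],[0,0,0,0,0,0,1],[0,0,0,0,0,0,1]]' 30
python3 -m creep '[[0,0,-0.05,0,0,0,1],[0,0,-0.15,0,0,0,1],[0,0,-0.3,0,0,0,1],[0,0,-0.5,0,0,0,1],[0,0,-0.7,0,0,0,1],[0,0,-0.85,0,0,0,1],[0,0,-0.95,0,0,0,1],[0,0,-1,0,0,0,1]]'
```

```text
time: 12.2
eef_pos: [540.2, -150.1, 6.7]
tool_rot: [0.588, 0.809, -0.0, 0.0]
contact_force: [-0.6, -0.5, -0.7]
gripper_width: 60.8
time: 12.6
eef_pos: [540.2, -150.1, 6.7]
tool_rot: [0.588, 0.809, -0.0, 0.0]
contact_force: [-0.6, -0.3, -1.3]
gripper_width: 60.2
time: 12.9
eef_pos: [540.2, -150.1, 6.7]
tool_rot: [0.588, 0.809, -0.0, 0.0]
contact_force: [0.2, 0.2, -0.6]
gripper_width: 60.2
time: 13.7
eef_pos: [540.3, -150.1, 16.8]
tool_rot: [0.588, 0.809, -0.0, 0.0]
contact_force: [0.2, -1.1, -0.8]
gripper_width: 60.0
```

```bash
cat > b.py <<'E'
# dish/ball in the tool frame, rim plane fit
from w import *
H,S,V=cv2.split(cv2.cvtColor(p,cv2.COLOR_RGB2HSV)); Rt=Ro.from_quat(s['tool_rot']).as_matrix(); v,u=np.indices(Z.shape) if 0 else np.indices(D.shape)
Q=(P-s['eef_pos'])@Rt  # tool coords
rad=np.hypot(Q[...,0],Q[...,1])
b=(rad<26)&(S>110)&(V<150)&(abs(u-257)<50)&(v<285)&(v>190)
print('ball px',b.sum(),np.median(u[b]),np.median(v[b]),'tool xyz',np.median(Q[b],0))
h=(Q[...,0]>38)&(Q[...,0]<95)&(abs(Q[...,1])<45)&(abs(Q[...,2]+22)<18)&(S<90)&(V>90)
q=Q[h]; d=np.linalg.svd(q-q.mean(0),full_matrices=False)[2][0]; d*=np.sign(d[0])
w=Rt@d; print('handle n',h.sum(),'world dir yaw',np.degrees(np.arctan2(w[1],w[0])),'pitch',np.degrees(np.arcsin(w[2])),'tool mean',q.mean(0),'min px row',v[h].min())
E
python3 b.py wr6
```

```text
t 13.7 pos [ 540.30841998 -150.11504684   16.83430104] yaw_y 17.986947627083875 w 60.03305172568397 [ 0.18109541 -1.07383241 -0.81107753]
ball px 1194 257.0 242.0 tool xyz [  4.16959572   0.17620601 -18.29403867]
handle n 2830 world dir yaw 93.50988670412617 pitch 0.636864592989179 tool mean [ 62.13743493  15.32326411 -22.38531697] min px row 79
```

Grip is firm: 60.0 mm, handle pitch 0.6°, ball centred. Lifting, then moving across in a smooth ramp.

```bash
python3 -m creep '[[0,0,-0.1,0,0,0,1],[0,0,-0.3,0,0,0,1],[0,0,-0.7,0,0,0,1],[0,0,-1.3,0,0,0,1],[0,0,-2,0,0,0,1],[0,0,-2.8,0,0,0,1],[0,0,-3.7,0,0,0,1],[0,0,-4.6,0,0,0,1]]' && python3 -m creep '[[0,0,-0.9,0,0,0,1],[0,0,-1.8,0,0,0,1],[0,0,-2.6,0,0,0,1],[0,0,-3.3,0,0,0,1],[0,0,-3.9,0,0,0,1],[0,0,-4.3,0,0,0,1],[0,0,-4.5,0,0,0,1],[0,0,-4.6,0,0,0,1]]'
python3 b.py wr7
python3 -m creep '[[0.04,0.02,0,0,0,0,1],[0.18,0.09,0,0,0,0,1],[0.4,0.21,0,0,0,0,1],[0.7,0.38,0,0,0,0,1],[1.1,0.59,0,0,0,0,1],[1.59,0.85,0,0,0,0,1],[2.16,1.16,0,0,0,0,1],[2.78,1.49,0,0,0,0,1]]' && python3 -m creep '[[0.67,0.36,0,0,0,0,1],[1.33,0.72,0,0,0,0,1],[2.0,1.07,0,0,0,0,1],[2.66,1.43,0,0,0,0,1],[3.33,1.79,0,0,0,0,1],[4.0,2.15,0,0,0,0,1],[4.66,2.5,0,0,0,0,1],[5.33,2.86,0,0,0,0,1]]' | tail -4
python3 b.py wr8
```

```text
time: 14.55
eef_pos: [540.4, -150.1, 63.7]
tool_rot: [0.588, 0.809, -0.0, 0.0]
contact_force: [0.2, 0.1, -1.7]
gripper_width: 60.4
time: 15.35
eef_pos: [540.2, -150.0, 108.7]
tool_rot: [0.588, 0.809, -0.0, -0.0]
contact_force: [-0.1, 1.2, -2.0]
gripper_width: 60.7
t 15.35 pos [ 540.1993749  -150.04430961  108.71624636] yaw_y 17.987956875895684 w 60.73003179491498 [-0.05106903  1.24181101 -1.96530533]
ball px 1190 257.0 242.0 tool xyz [  3.81451997   0.17696899 -18.32303389]
handle n 2831 world dir yaw 93.3828551096887 pitch 0.6406340062121565 tool mean [ 62.11310798  15.35262385 -22.37378536] min px row 79
time: 16.2
eef_pos: [545.9, -118.4, 108.7]
tool_rot: [0.588, 0.809, -0.0, 0.0]
contact_force: [0.4, 0.3, -0.6]
gripper_width: 60.0
eef_pos: [556.7, -58.9, 108.7]
tool_rot: [0.588, 0.809, -0.0, 0.0]
contact_force: [1.0, -0.1, -0.9]
gripper_width: 60.0
t 17.0 pos [556.67984692 -58.87579646 108.66935906] yaw_y 17.990592691660762 w 59.99980306719371 [ 0.97175541 -0.10376651 -0.88470192]
ball px 1191 257.0 242.0 tool xyz [  3.70074142   0.17461681 -18.3566533 ]
handle n 2834 world dir yaw 93.47788490320325 pitch 0.808721109915559 tool mean [ 62.09219699  15.34219009 -22.41007719] min px row 79
```

Ball has not moved. Continuing to the pad.

```bash
python3 -m creep '[[0.4,0.22,0,0,0,0,1],[0.95,0.51,0,0,0,0,1],[1.6,0.86,0,0,0,0,1],[2.26,1.22,0,0,0,0,1],[2.93,1.58,0,0,0,0,1],[3.6,1.94,0,0,0,0,1],[4.26,2.29,0,0,0,0,1],[4.93,2.65,0,0,0,0,1]]' | head -1 && python3 -m creep '[[0.67,0.36,0,0,0,0,1],[1.33,0.72,0,0,0,0,1],[2.0,1.07,0,0,0,0,1],[2.66,1.43,0,0,0,0,1],[3.33,1.79,0,0,0,0,1],[4.0,2.15,0,0,0,0,1],[4.66,2.5,0,0,0,0,1],[5.33,2.86,0,0,0,0,1]]' | head -2 && python3 -m creep '[[0.67,0.36,0,0,0,0,1],[1.33,0.72,0,0,0,0,1],[2.0,1.07,0,0,0,0,1],[2.66,1.43,0,0,0,0,1],[3.33,1.79,0,0,0,0,1],[4.0,2.15,0,0,0,0,1],[4.66,2.5,0,0,0,0,1],[5.33,2.86,0,0,0,0,1]]' | head -2 && python3 -m creep '[[0.62,0.33,0,0,0,0,1],[1.24,0.66,0,0,0,0,1],[1.81,0.97,0,0,0,0,1],[2.27,1.22,0,0,0,0,1],[2.65,1.42,0,0,0,0,1],[2.94,1.58,0,0,0,0,1],[3.1,1.67,0,0,0,0,1],[3.18,1.7,0,0,0,0,1]]'
python3 b.py wr9
python3 - <<'E'
from h import *
p,D=optics.snapshot('top'); np.savez('pics/top9.npz',p=p,d=D)
# pad: straight-edge measurement from the unobstructed first pictures, depth free, ray onto z=3
for n in('top','side'):
    z=np.load(f'pics/{n}0.npz'); q=z['p']; V=q.max(2); cm=cam(n); x,y=(215,191) if n=='top' else (234,244)
    m=np.zeros(V.shape,'u1'); m[y-42:y+42,x-45:x+45]=(cv2.GaussianBlur(V,(3,3),0)[y-42:y+42,x-45:x+45]<75)
    m=cv2.morphologyEx(m,cv2.MORPH_CLOSE,np.ones((15,15))); k,l,st,_=cv2.connectedComponentsWithStats(m); i=1+np.argmax(st[1:,4])
    v,u=np.nonzero(l==i); print(n,st[i],cv2.minAreaRect(plane(cm,np.c_[u,v],3)[:,:2].astype('f4')))
E
```

```text
time: 17.85
time: 18.65
eef_pos: [577.4, 55.7, 108.6]
time: 19.45
eef_pos: [588.1, 115.2, 108.6]
time: 20.25
eef_pos: [594.4, 150.2, 108.7]
tool_rot: [0.588, 0.809, -0.0, 0.0]
contact_force: [0.0, -0.3, -1.3]
gripper_width: 60.0
t 20.25 pos [594.42573637 150.22731517 108.65656825] yaw_y 17.99472648488005 w 60.04528055112358 [ 0.03670742 -0.33934302 -1.34373211]
ball px 1176 260.0 238.0 tool xyz [  6.28405451   1.70958674 -18.4417986 ]
handle n 2830 world dir yaw 93.49640788433217 pitch 0.6938612196739791 tool mean [ 62.1138411   15.34407794 -22.37375974] min px row 79
top [ 189  166   52   50 2053] ((594.1076049804688, 148.9798126220703), (150.4118194580078, 150.58168029785156), 83.14115905761719)
side [ 196  215   75   61 3329] ((595.427734375, 151.8343963623047), (156.94003295898438, 156.80404663085938), 83.33275604248047)
```

Arrived over the pad centre with the ball within 3 mm of the middle. The pad axis is at -6.7° and the handle at 93.5°, so I turn -100.2° about the bowl axis, which is +1.749 rad about the tool z axis.

```bash
python3 -m creep '[[0,0,0,0,0,0.005,1],[0,0,0,0,0,0.02,1],[0,0,0,0,0,0.045,1],[0,0,0,0,0,0.08,1],[0,0,0,0,0,0.12,1],[0,0,0,0,0,0.17,1],[0,0,0,0,0,0.22,1],[0,0,0,0,0,0.27,1]]' | head -2 && python3 -m creep '[[0,0,0,0,0,0.05,1],[0,0,0,0,0,0.1,1],[0,0,0,0,0,0.15,1],[0,0,0,0,0,0.2,1],[0,0,0,0,0,0.25,1],[0,0,0,0,0,0.3,1],[0,0,0,0,0,0.35,1],[0,0,0,0,0,0.4,1]]' | head -3 && python3 -m creep '[[0,0,0,0,0,0.05,1],[0,0,0,0,0,0.1,1],[0,0,0,0,0,0.15,1],[0,0,0,0,0,0.2,1],[0,0,0,0,0,0.25,1],[0,0,0,0,0,0.3,1],[0,0,0,0,0,0.35,1],[0,0,0,0,0,0.4,1]]' | head -3
python3 b.py wr10
python3 -m creep '[[0,0,0,0,0,0.03,1],[0,0,0,0,0,0.08,1],[0,0,0,0,0,0.13,1],[0,0,0,0,0,0.18,1],[0,0,0,0,0,0.23,1],[0,0,0,0,0,0.28,1],[0,0,0,0,0,0.33,1],[0,0,0,0,0,0.38,1]]' | head -3 && python3 -m creep '[[0,0,0,0,0,0.05,1],[0,0,0,0,0,0.1,1],[0,0,0,0,0,0.15,1],[0,0,0,0,0,0.2,1],[0,0,0,0,0,0.24,1],[0,0,0,0,0,0.27,1],[0,0,0,0,0,0.29,1],[0,0,0,0,0,0.299,1]]'
python3 b.py wr11
```

```text
time: 21.15
eef_pos: [594.4, 150.0, 108.6]
time: 21.95
eef_pos: [594.4, 150.0, 108.7]
tool_rot: [0.822, 0.569, -0.0, 0.0]
time: 22.75
eef_pos: [594.4, 150.0, 108.6]
tool_rot: [0.919, 0.395, -0.0, 0.0]
t 22.75 pos [594.35896074 150.03451279 108.64442558] yaw_y -43.511732508930244 w 60.58936790695505 [-0.72939856  0.50177331 -1.3900306 ]
ball px 1168 259.5 238.0 tool xyz [  6.36452757   0.88430381 -18.37185166]
handle n 2826 world dir yaw 31.962319609247327 pitch 0.805710296410272 tool mean [ 62.17905852  14.75762704 -22.36881601] min px row 79
time: 23.6
eef_pos: [594.4, 150.1, 108.6]
tool_rot: [0.977, 0.215, -0.0, 0.0]
time: 24.4
eef_pos: [594.4, 150.1, 108.6]
tool_rot: [0.998, 0.068, -0.0, 0.0]
contact_force: [0.5, 0.0, -1.1]
gripper_width: 60.4
t 24.4 pos [594.38202681 150.10155052 108.63889265] yaw_y -82.25505760857679 w 60.360737779574784 [ 0.54697054  0.01651045 -1.11971008]
ball px 1171 260.0 238.0 tool xyz [  6.13293774   0.81458786 -18.35370739]
handle n 2804 world dir yaw -6.829770542662338 pitch 0.7284742015154579 tool mean [ 62.0614144   14.49910788 -22.39228903] min px row 79
```

Run:
```python
from h import *
z=np.load('pics/wr11.npz'); a=z['p'][:,:,::-1]
b,_=optics.snapshot('side'); c,_=optics.snapshot('top')
s=lambda i:cv2.resize(i,(400,300),interpolation=cv2.INTER_AREA)
cv2.imwrite('pics/c11.png',np.vstack([np.hstack([s(a),s(b[:,:,::-1])]),np.hstack([s(c[:,:,::-1]),s(cv2.resize(b[130:290,120:333,::-1],(512,384)))])]))
# lens check: dark pad pixels in wrist picture onto z=3
cm=cam('wrist',dict(eef_pos=z['pos'],tool_rot=z['rot'])); V=z['p'].max(2); P=cloud(cm,z['d'])
m=((V<70)&(abs(P[...,2]-3)<5)&(np.hypot(P[...,0]-594,P[...,1]-150)<125)); v,u=np.nonzero(m); w=plane(cm,np.c_[u,v],3)[:,:2]
print(m.sum(),w.min(0),w.max(0))
ax=np.radians(-6.7); e=np.c_[np.cos(ax),np.sin(ax)][0]; l=np.array([-e[1],e[0]]); d=w-[594.6,150.3]
X,Y=d@e,d@l
for k,(A,B) in {'far':(X,Y),'left':(Y,X),'right':(-Y,X),'near':(-X,Y)}.items():
    pts=[(t,A[(B>=t)&(B<t+6)].max()) for t in np.arange(-66,60,6) if ((B>=t)&(B<t+6)).sum()>3]
    pts=np.array([q for q in pts if 70<q[1]<88]); 
    if len(pts)>4: print(k,len(pts),'slope deg',np.degrees(np.polyfit(*pts.T,1)[0]),'dist',np.median(pts[:,1]))
```

```text
16502 [508.33901092  61.92924867] [683.50153384 237.46038751]
far 18 slope deg -0.06362751643123091 dist 80.72730405484324
left 21 slope deg -0.12570901688959224 dist 79.13981794698832
right 14 slope deg -0.3394221960247804 dist 79.38490781219448
```

View pics/c11.png

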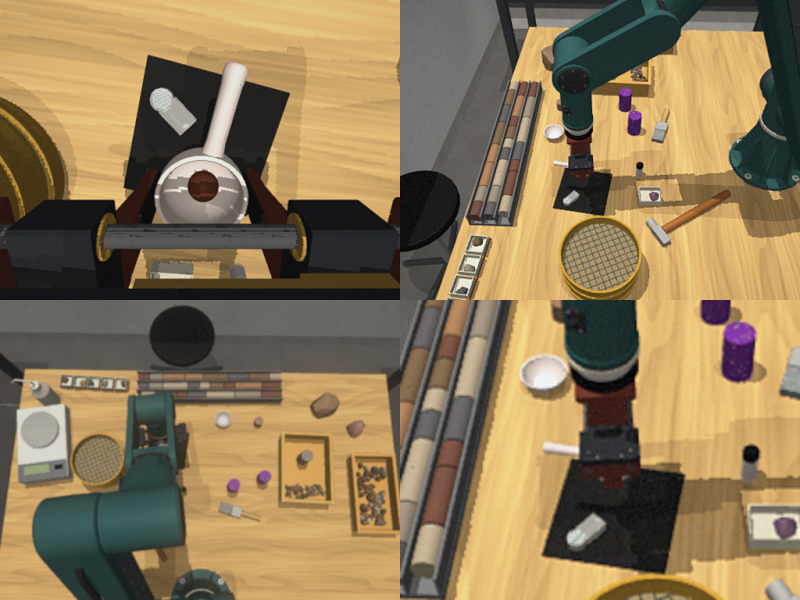

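The final view shows the handle at (233,80) pointing squarely to the pad's far edge and the ball in the bowl at (203,185). The core is upright in the tub (top view at (305,457)), and the bystanders are in place. The pad edges measured from the wrist agree within 0.4° and 1.5 mm. I'll let it settle and hand in.

```bash
python3 -m creep '[[0,0,0,0,0,0,1],[0,0,0,0,0,0,1],[0,0,0,0,0,0,1],[0,0,0,0,0,0,1]]' && python3 b.py wr12 && python3 -c "
from cell import arm; print(arm.close_job())"
```

```text
time: 24.95
eef_pos: [594.4, 150.1, 108.7]
tool_rot: [0.998, 0.068, -0.0, 0.0]
contact_force: [-0.7, -0.3, -1.9]
gripper_width: 60.2
t 24.95 pos [594.38779313 150.13540504 108.65330963] yaw_y -82.21721461133829 w 60.211698865994705 [-0.65934394 -0.33894977 -1.89832151]
ball px 1171 259.0 238.0 tool xyz [  6.16298128   0.35501842 -18.33590301]
handle n 2808 world dir yaw -6.7992434514034334 pitch 0.7331165092419661 tool mean [ 62.02342806  14.49181123 -22.38186308] min px row 79
the job is handed in; nothing more can be done
None
```

The job is done and handed in at 25 s of the 67 s allowed. The core stands upright on the bare floor of the buff tub. I lowered it until the wrist no longer carried its weight, then released it.

The dish is held by the bowl at 60.2 mm opening with a 30 N grip. My last checks before handing in showed:
- **Position:** the dish is over the pad's middle within about 1 mm. Its underside is about 102 mm above the bench, so about 99 mm above the pad.
- **Handle:** it points at -6.8°, and the pad's axis is at about -6.7°. The handle is free, and its measured pitch was 0.7°, unchanged since the lift.
- **Ball:** it stayed in the middle but settled about 2 to 3 mm off its starting spot when I slowed down over the pad. It barely moved after that.
- **Everything else:** the last top and side views showed the bystanders in place.

One disagreement: the top camera measured the pad about 10 mm too small (150 mm, not 160 mm). The side and wrist views gave sizes close to 160 mm, and all three agreed on its centre and angle to within 2 mm and 0.5°.

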